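# Screw the raised levelling foot of a pine step down onto its packer

### The arm

A 6-joint arm with a two-finger parallel gripper is mounted at the origin on the work surface. World frame = base frame: x ahead of the robot, y to its left, z up, the work surface at z = 0. Lengths are in m, angles in degrees, forces in N, time in s.
With the tool pointing down it reaches from about 0.25 to 0.725 m from the base axis. Payload 4 kg.
Tool frame: the origin (TCP) lies at the very end of the fingers, on their centre line; the grasp point (between the pads) lies 19 mm behind it; z points along the fingers, y is the direction in which the jaws open and shut (so a half turn about z gives the same grasp; the last joint's range is limited). The gripper opens to 85 mm and grips with 20 to 120 N. Pads are 22 mm wide; open, the fingers measure 114 mm over their backs; the gripper's body (76 mm by 85 mm) begins 54 mm behind the grasp point. The pads swing forward as they close: fully open they stand 13 mm farther back than shut.
Start: joints at [71.161, 13.785, 0.286, 76.501, 0, 90], TCP at [0.161, 0.473, 0.231] pointing down, gripper open.
Joint ranges: [-155.79, 155.79], [-60.16, 107.12], [-62.33, 73.08], [-114, 123.19], [-81.49, 82.49], [-180, 180]. Speed limits (degrees/s): [159.86, 159.86, 180, 180, 180, 180].

### API

Orientations are given as [roll, pitch, yaw] about the fixed x, y, z axes, in that order (R = Rz(yaw) Ry(pitch) Rx(roll)).
In Python, from station import bot gives the robot as it stands. The module is installed in compiled form; this text tells all that it offers.
- The arm moves only by the tool jog_arm, never from a script. Its argument "steps" is one flat list of numbers, 5 for each row, row after row: the shift along the world's x, y, z in cm, then the turn about the world's z in degrees, then the finger opening in cm, from 0 to 8.54. In form: [tx, ty, tz, yaw, gripper, tx, ty, tz, yaw, gripper, ...]. A call has 1 to 5 rows; each row shifts and turns the commanded pose from where the row before left it; what a row does not reach is not made up. A row lasts 1/8 s, in which the tool goes at most 62.5 mm and 10.7 degrees, less where a joint would pass 70% of its speed; a pose out of reach is approached as far as the arm can. A call with a gripper value outside its range is refused whole. The fingers move at their own pace and stop on an object; "force" is the grip in N (left out, the last holds). Time passes only in rows, so rows that do not move let the fingers close. It gives the time, the measured TCP pose, the force and the opening at its end, in the units of the state.
- bot.get_obs(): the state, without advancing time (a new reading comes with each control period).
- bot.capture(name): name is "scene" or "top" or "wrist"; returns a dict with "frame" (400x640x3 uint8, red, green, blue), "fx", "fy", "cx", "cy" (pixels), "R" (3x3) and "t" (3): a world point X has camera coordinates R X + t. Camera axes: x right, y down, z forward; pixel columns grow to the right and rows downward; lengths in m; the calibration is good to about 2 mm. A picture is of the moment at which its call begins. There is no depth.
- bot.close_job(): hands the job in, once; it reports no verdict.
The state is a dict: "clock": time; "q": joint angles; "joint_velocities": joint speeds; "tau": joint torques, N m; "ee_pos": TCP position; "tool_rot": TCP orientation; "wrist_force": force on the tool from outside, world axes, zero at the start; "moment": the same for the moment, N m; "finger_gap": finger opening in m.
Only numpy, scipy, OpenCV 4.12 (cv2) and the standard library are available. Lean on these libraries where they do the work, as an engineer would, in place of code of your own. Each camera call takes 0.05 s, during which the arm holds its last target.

### The job

The pine step has two levelling feet on its far edge, each under a black bar knob: one is already set, with its bar square to the step's edge, and the other still hangs above its wooden packer with its bar askew. Turn the raised foot's knob clockwise (seen from above) until its rubber pad just rests on the packer, which is when its bar also stands square to the edge; do not squash the pad, do not turn the other foot's knob, and let go when finished.

Things in the scene. Friction and masses are not known exactly. Their poses are not given: they have to be found in the camera images.
- raised_grip (a point): Grip point of the raised foot's black bar knob: on its vertical turning axis, 125 mm above the table. The bar is 46 mm long, 14 mm thick (grip across this), at heights 106 to 140 mm, over a 46 mm round flange; white line on top. The point turns with the knob: x along the bar, y across, z up. The knob turns in place, without sinking. Within 90 mm nothing else stands above 100 mm.
- raised_foot (a joint): Angle of the raised foot's knob in rad, growing clockwise seen from above; starts at 0.4 to 1.0, range 0 to 2.6. Each rad lowers the foot 10 mm. The rubber pad (48 mm across) first meets the 18 mm thick packer at 1.5; at 1.8 it rests snugly (cushion squashed 3 mm) with the bar square to the step's edge. Friction of 0.1 N m holds it where it is left.
- raised_pad (a joint): Squash of the raised foot's springy rubber pad in m: 0 while it hangs free, growing as it is pressed on the packer, 1 N per mm, 0.007 when fully squashed.
- set_foot (a joint): Angle of the other, like foot's knob in rad, clockwise from above: starts at 1.8 (bar square to the edge, pad on its packer) and must stay. It is 240 mm from the raised foot along the far edge of the pine step (420 x 200 mm, top 90 mm above the table); both axes lie 40 mm outside that edge. Which foot is at which end varies.

How it is judged (in metres and radians):
At the end, for the whole second after the job is handed in: The raised foot's pad rests on the packer, its cushion squashed by more than 0.3 mm and less than 5.5 mm (knob about 1.53 to 2.05 rad), the knob is still, and the other foot's knob is within 0.2 rad of where it began (value of joint raised_pad between 0.0003 and 0.0055 m and velocity of joint raised_foot between -0.05 and 0.05 rad/s and value of joint set_foot between 1.6 and 2 rad); the robot touches nothing.
It fails at once if the pad is squashed nearly flat (more than 6.5 mm) (value of joint raised_pad above 0.0065 m).
It fails at once if the other foot's knob is turned by more than 0.2 rad (value of joint set_foot below 1.6 rad or value of joint set_foot above 2 rad).
It also fails if it takes over 32 s, if anything falls off the work surface, if the arm or the gripper's body presses on something with over 40 N, if the wrist force passes 120 N, or if a joint passes its speed limit or range.

## Working session

There is one attempt and no reset: what is moved stays moved. The work goes in short steps, Python scripts to look and compute and a tool call to move; the robot and the scene stay as the last step left them, time stands still between calls to the robot, and variables do not carry over. Pictures are saved under pics/ and viewed, and the job is handed in when it is done.

Besides the shell and the picture viewer there is one more tool, called after "Emit:" by a JSON object that holds its "fn" and its "kwargs". jog_arm: Moves the arm, as the interface text tells. Its arguments: {"type":"object","properties":{"steps":{"type":"array"},"force":{"type":"number"}},"required":["steps"]}

```bash
mkdir -p pics; python3 - <<'E'
from station import bot
import cv2
o=bot.get_obs();print(o)
for n in("scene","top"):
    c=bot.capture(n);cv2.imwrite(f"pics/{n}0.png",c["frame"][:,:,::-1]);print(n,c["fx"],c["fy"],c["cx"],c["cy"],c["R"],c["t"])
E
```

```text
{'clock': 0.0, 'q': array([ 7.11632612e+01,  1.38288945e+01,  2.13463268e-01,  7.65018450e+01,
       -1.57704969e-03,  8.99986441e+01]), 'joint_velocities': array([-0.00965392, -0.01935097,  0.02264292, -0.00722501,  0.03809748,
       -0.04219329]), 'tau': array([-5.31764363e-05, -3.72320187e+01,  2.52407724e+01,  1.70220563e-02,
       -8.51071218e-05,  3.25420203e-06]), 'ee_pos': array([0.16123924, 0.47261764, 0.23044009]), 'tool_rot': array([-1.79882724e+02,  1.57427109e-03,  1.61164620e+02]), 'wrist_force': array([0.13573426, 0.61502281, 0.55802211]), 'moment': array([-0.00493053, -0.05440804,  0.03327342]), 'finger_gap': 0.08564779573783124}
scene 396.48017118838123 396.48017118838123 317.22019406747256 198.38842862127888 [[-0.33919225  0.94058182 -0.01595155]
 [ 0.50181919  0.16657114 -0.8487824 ]
 [-0.79569223 -0.2959052  -0.52850165]] [ 0.19456769 -0.20380025  1.2192803 ]
top 388.7629445000446 388.7629445000446 319.9963346157173 201.38676290260972 [[-0.01343486 -0.99987528  0.00830209]
 [-0.99727088  0.01279613 -0.07271216]
 [ 0.07259686 -0.00925631 -0.99731841]] [0.0262355  0.5958664  0.77930054]
```

View pics/scene0.png

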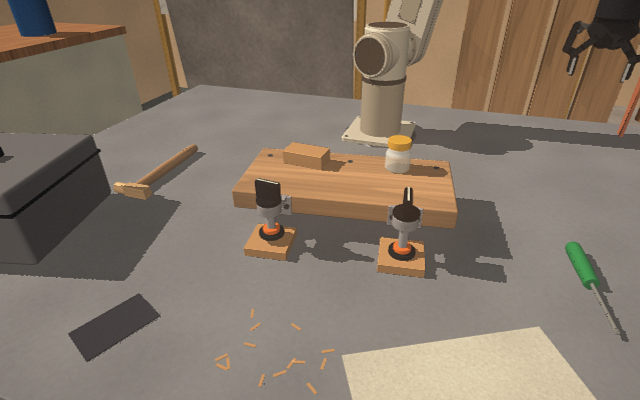

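View pics/top0.png

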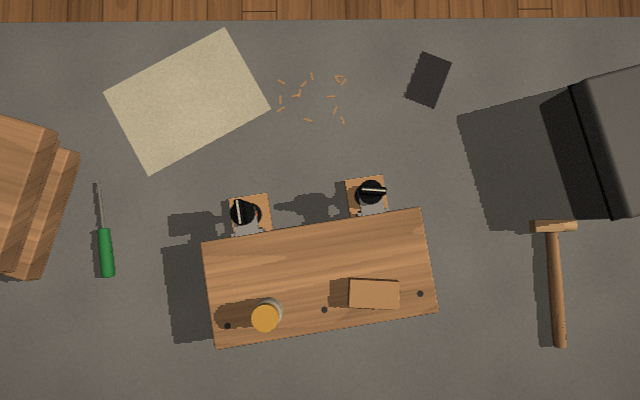

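```bash
cat > h.py <<'E'
import numpy as np
def ray(c,u,v,z):
    R=np.array(c["R"]);t=np.array(c["t"]);C=-R.T@t
    d=R.T@np.array([(u-c["cx"])/c["fx"],(v-c["cy"])/c["fy"],1]);return C+d*(z-C[2])/d[2]
def proj(c,X):
    p=np.array(c["R"])@X+c["t"];return p[0]/p[2]*c["fx"]+c["cx"],p[1]/p[2]*c["fy"]+c["cy"]
E
python3 - <<'E'
from station import bot
import cv2,numpy as np
from h import *
c=bot.capture("top");f=c["frame"]
a=f[165:245,210:410][:,:,::-1];cv2.imwrite("pics/topz.png",cv2.resize(a,None,fx=4,fy=4,interpolation=cv2.INTER_CUBIC))
hsv=cv2.cvtColor(f,cv2.COLOR_RGB2HSV)
# black blobs, and pale low-sat line inside
for (x0,y0,x1,y1) in((222,190,265,232),(350,172,395,212)):
    s=f[y0:y1,x0:x1]; h=hsv[y0:y1,x0:x1]
    dark=(h[...,2]<35).astype(np.uint8)
    n,l,st,ce=cv2.connectedComponentsWithStats(dark);print("dark",[(st[i].tolist(),(ce[i]+[x0,y0]).tolist()) for i in range(1,n) if st[i][4]>20])
    w=((h[...,2]>170)&(h[...,1]<60)).astype(np.uint8)
    n,l,st,ce=cv2.connectedComponentsWithStats(w)
    for i in range(1,n):
        if st[i][4]>5:
            p=np.argwhere(l==i)[:,::-1]+[x0,y0]
            r=np.float32([ray(c,*q,.14)[:2] for q in p]);vx,vy,mx,my=cv2.fitLine(r,cv2.DIST_L2,0,.01,.01).ravel()
            print("white",st[i],p.mean(0),mx,my,np.degrees(np.arctan2(vy,vx)), np.ptp((r-r.mean(0))@[vx,vy]))
P=[ray(c,*q,.09) for q in((203,242),(420,208),(437,312),(216,348))]
print(P)
for i in range(4):d=P[(i+1)%4]-P[i];print(np.linalg.norm(d),np.degrees(np.arctan2(d[1],d[0])))
E
```

```text
dark [([8, 9, 31, 26, 437], [244.08466819221968, 211.94736842105263])]
white [14 11  5 22 25] [238.04 211.92] 0.5709303 0.1630213 8.111389 0.037463047
dark [([5, 8, 31, 24, 442], [368.97511312217193, 192.34841628959276])]
white [12 17 23  2 25] [373.12 189.48] 0.6073565 -0.074301414 85.623535 0.03879326
[array([0.51805091, 0.23822137, 0.09      ]), array([ 0.57626027, -0.16931965,  0.09      ]), array([ 0.38325596, -0.19463388,  0.09      ]), array([0.32473967, 0.21288219, 0.09      ])]
0.4116770692574432 -81.87138407272435
0.19465732340666625 -172.52780226746037
0.4116958844145107 98.17139296485766
0.19496489024571467 7.467737317844454
```

View pics/topz.png

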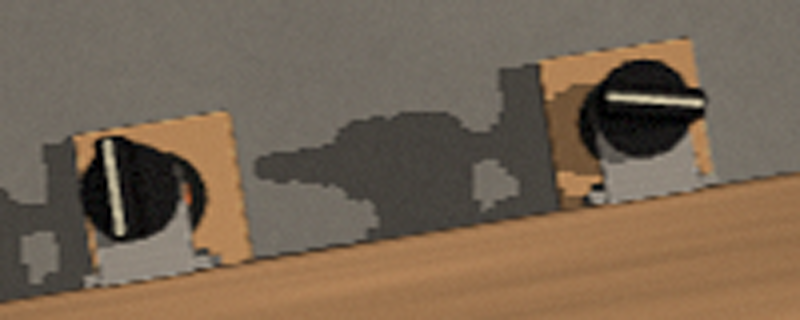

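Top view: the left knob, at px (238,212), has its bar at 8°, perpendicular to the edge, so it is the set foot. The right knob, at px (373,189), has its bar at 85.6° and is the raised foot. The axes are 240 mm apart, as given. The raised axis is at about (0.607, -0.074), and the turn needed is about -77.5°, so the starting angle is about 0.45 rad.

Emit:
{"fn": "jog_arm", "kwargs": {"steps": [3.2,-3.9,0,-5.4,8.5,3.2,-3.9,0,-5.4,8.5,3.2,-3.9,0,-5.4,8.5,3.2,-3.9,0,-5.4,8.5,3.2,-3.9,0,-5.4,8.5], "force": 40}}

```text
clock: 0.78
ee_pos: [0.3221, 0.2768, 0.2312]
tool_rot: [-180.0, 0.0, 134.0]
wrist_force: [0.6, 0.0, 0.6]
finger_gap: 0.0849
```

Emit:
{"fn": "jog_arm", "kwargs": {"steps": [3.2,-3.9,0,-5.4,8.5,3.2,-3.9,0,-5.4,8.5,3.2,-3.9,0,-5.4,8.5,3.2,-3.9,0,-5.4,8.5,3.2,-3.9,0,-5.4,8.5]}}

```text
clock: 1.4
ee_pos: [0.4822, 0.0818, 0.2311]
tool_rot: [-180.0, -0.0, 107.0]
wrist_force: [0.6, 0.6, 1.1]
finger_gap: 0.085
```

Emit:
{"fn": "jog_arm", "kwargs": {"steps": [3.0,-3.9,0,-5.4,8.5,3.0,-3.9,0,-5.4,8.5,3.0,-3.9,0,-5.4,8.5,3.0,-3.9,0,-5.4,8.5,0,0,0,0,8.5]}}

```text
clock: 2.02
ee_pos: [0.6025, -0.0757, 0.2295]
tool_rot: [-179.9, 0.0, 85.3]
wrist_force: [-0.5, 0.8, 0.1]
finger_gap: 0.0854
```

```bash
python3 - <<'E'
from station import bot
import cv2,numpy as np
from h import *
o=bot.get_obs();print(o["ee_pos"],o["tool_rot"])
s=bot.capture("scene");print("scene proj",proj(s,np.array([.6074,-.0743,.14])))
c=bot.capture("wrist");f=c["frame"];cv2.imwrite("pics/w1.png",f[:,:,::-1])
print("proj",proj(c,np.array([.6074,-.0743,.14])))
h=cv2.cvtColor(f,cv2.COLOR_RGB2HSV)
w=((h[...,2]>150)&(h[...,1]<60)).astype(np.uint8)
n,l,st,ce=cv2.connectedComponentsWithStats(w)
for i in range(1,n):
    if st[i][4]>60:
        p=np.argwhere(l==i)[:,::-1]
        r=np.float32([ray(c,*q,.14)[:2] for q in p]);vx,vy,mx,my=cv2.fitLine(r,cv2.DIST_L2,0,.01,.01).ravel()
        print(st[i],ce[i],mx,my,np.degrees(np.arctan2(vy,vx)),np.ptp((r-r.mean(0))@[vx,vy]))
E
```

```text
[ 0.60251002 -0.07573018  0.22950208] [-1.79913848e+02  2.48125801e-02  8.53089962e+01]
scene proj (np.float64(268.7733866453485), np.float64(180.88170454730866))
proj (np.float64(325.9075734402236), np.float64(204.0553190186152))
[279 174  32  51 777] [292.61003861 196.98970399] 0.58182776 -0.066553384 -82.04736 0.040743932
[325 181   4  51 201] [326.50746269 206.11940299] 0.60773563 -0.07625375 85.80554 0.04199858
```

View pics/w1.png

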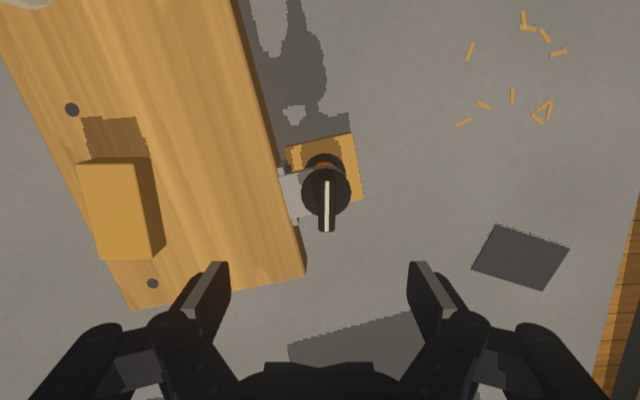

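The wrist view shows the bar's white line centred at px (326,206), giving (0.608, -0.076) at 85.8°, which agrees with the top view. The block, jar and other knob are clear of the descent.

Emit:
{"fn": "jog_arm", "kwargs": {"steps": [0.5,0,-3,0.4,8.5,0,0.1,-3,0,8.5,0,0,-3,0,8.5,0,0,-3,0,8.5,0,0,0,0,8.5]}}

```text
clock: 2.75
ee_pos: [0.6035, -0.0701, 0.109]
tool_rot: [-179.6, -0.0, 86.1]
wrist_force: [-1.4, 0.7, 0.5]
finger_gap: 0.0851
```

Emit:
{"fn": "jog_arm", "kwargs": {"steps": [0,0,0,0,8.5,0,0,0,0,8.5]}}

```text
clock: 3.0
ee_pos: [0.6076, -0.0716, 0.1134]
tool_rot: [179.8, 0.0, 86.0]
wrist_force: [0.3, 0.6, 0.6]
finger_gap: 0.085
```

Emit:
{"fn": "jog_arm", "kwargs": {"steps": [0,-0.3,-0.3,0,8.5,0,0,0,0,8.5,0,0,0,0,8.5]}}

```text
clock: 3.38
ee_pos: [0.6065, -0.075, 0.1084]
tool_rot: [180.0, -0.0, 85.9]
wrist_force: [-0.3, 0.1, -0.9]
finger_gap: 0.0852
```

Positioned over the knob. Closing the jaws gently.

Emit:
{"fn": "jog_arm", "kwargs": {"steps": [0.1,0,0,0,1.0,0,0,0,0,1.0,0,0,0,0,1.0,0,0,0,0,1.0,0,0,0,0,1.0], "force": 30}}

```text
clock: 4.0
ee_pos: [0.6077, -0.0748, 0.1084]
tool_rot: [180.0, 0.0, 86.0]
wrist_force: [0.6, -0.8, -0.6]
finger_gap: 0.0138
```

Emit:
{"fn": "jog_arm", "kwargs": {"steps": [0,0,0,0,1.0,0,0,0,0,1.0]}}

```text
clock: 4.25
ee_pos: [0.6076, -0.0748, 0.1084]
tool_rot: [180.0, -0.0, 86.0]
wrist_force: [1.3, 0.4, -0.3]
finger_gap: 0.0138
```

Emit:
{"fn": "jog_arm", "kwargs": {"steps": [0,0,0,-5,1.0,0,0,0,-5,1.0,0,0,0,-5,1.0,0,0,0,-5,1.0,0,0,0,0,1.0]}}

```text
clock: 4.88
ee_pos: [0.6079, -0.0749, 0.1084]
tool_rot: [180.0, -0.0, 66.0]
wrist_force: [2.0, 0.4, -0.5]
finger_gap: 0.0134
```

Emit:
{"fn": "jog_arm", "kwargs": {"steps": [0,0,0,-5,1.0,0,0,0,-5,1.0,0,0,0,-5,1.0,0,0,0,-5,1.0,0,0,0,0,1.0]}}

```text
clock: 5.5
ee_pos: [0.6081, -0.0749, 0.1084]
tool_rot: [179.9, -0.0, 46.1]
wrist_force: [3.9, -1.0, -1.6]
finger_gap: 0.0137
```

Emit:
{"fn": "jog_arm", "kwargs": {"steps": [0,0,0,-5,1.0,0,0,0,-5,1.0,0,0,0,-5,1.0,0,0,0,-5,1.0,0,0,0,0,1.0]}}

```text
clock: 6.12
ee_pos: [0.6082, -0.0751, 0.1084]
tool_rot: [179.9, -0.1, 26.1]
wrist_force: [5.1, -1.8, -2.4]
finger_gap: 0.0132
```

Emit:
{"fn": "jog_arm", "kwargs": {"steps": [0,0,0,-5,1.0,0,0,0,-5,1.0,0,0,0,0,1.0]}}

```text
clock: 6.5
ee_pos: [0.6082, -0.0753, 0.1084]
tool_rot: [179.9, -0.1, 16.1]
wrist_force: [5.6, -0.7, -3.0]
finger_gap: 0.0139
```

```bash
python3 - <<'E'
from station import bot
import cv2
o=bot.get_obs();print(o["ee_pos"],o["tool_rot"],o["wrist_force"],o["moment"])
f=bot.capture("wrist")["frame"][:,:,::-1];g=bot.capture("scene")["frame"][150:270,210:310,::-1]
cv2.imwrite("pics/w2.png",f);cv2.imwrite("pics/s2.png",cv2.resize(g,None,fx=5,fy=5))
E
```

```text
[ 0.60824032 -0.07525009  0.10839187] [ 1.79932073e+02 -7.43715758e-02  1.61174736e+01] [ 5.56592455 -0.65225397 -3.03281213] [-0.3572704  -0.97571383 -0.05531991]
```

View pics/w2.png

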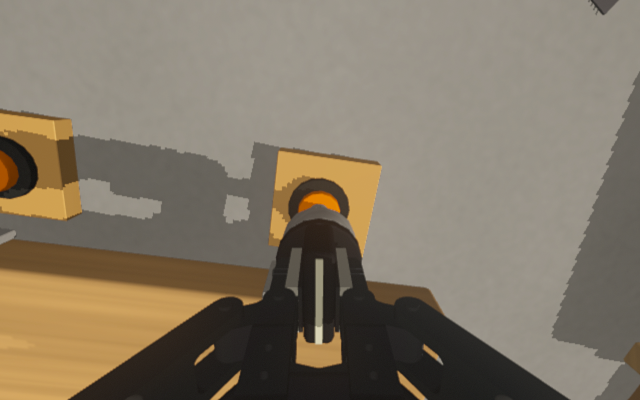

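View pics/s2.png

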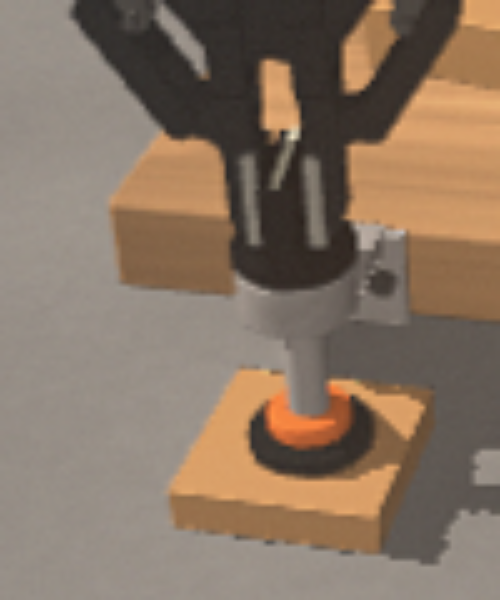

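The knob followed the jaws: in the wrist view the white line at px (319,300) runs parallel between the pads, and in the scene view the pad has met the packer. The last 8° remain.

Emit:
{"fn": "jog_arm", "kwargs": {"steps": [0,0,0,-4,1.0,0,0,0,-4,1.0,0,0,0,0,1.0,0,0,0,0,1.0]}}

```text
clock: 7.1
ee_pos: [0.6083, -0.0753, 0.1084]
tool_rot: [179.9, -0.1, 8.1]
wrist_force: [4.3, -2.1, -1.5]
finger_gap: 0.0136
```

Emit:
{"fn": "jog_arm", "kwargs": {"steps": [0,0,0,0,8.5,0,0,0,0,8.5,0,0,0,0,8.5,0,0,0,0,8.5,0,0,0,0,8.5]}}

```text
clock: 7.72
ee_pos: [0.6074, -0.0747, 0.1084]
tool_rot: [-180.0, 0.0, 8.0]
wrist_force: [0.2, 0.4, 0.2]
finger_gap: 0.0848
```

Emit:
{"fn": "jog_arm", "kwargs": {"steps": [0,0,3,0,8.5,0,0,3,0,8.5,0,0,3,0,8.5,0,0,3,0,8.5,0,0,0,0,8.5]}}

```text
clock: 8.35
ee_pos: [0.6091, -0.075, 0.2315]
tool_rot: [179.9, -0.3, 8.0]
wrist_force: [0.1, -0.4, -0.7]
finger_gap: 0.0851
```

Emit:
{"fn": "jog_arm", "kwargs": {"steps": [-5,0,1,0,8.5,-5,0,1,0,8.5,-5,0,1,0,8.5,0,0,0,0,8.5,0,0,0,0,8.5]}}

```text
clock: 8.98
ee_pos: [0.4577, -0.0748, 0.258]
tool_rot: [180.0, -0.0, 8.0]
wrist_force: [-0.4, 0.1, 0.2]
finger_gap: 0.0848
```

```bash
python3 - <<'E'
from station import bot
import cv2,numpy as np
from h import *
o=bot.get_obs();print(o["clock"],o["ee_pos"],o["wrist_force"],o["finger_gap"])
for nm in("wrist","top"):
    c=bot.capture(nm);f=c["frame"];cv2.imwrite(f"pics/{nm}3.png",f[:,:,::-1])
    h=cv2.cvtColor(f,cv2.COLOR_RGB2HSV)
    w=((h[...,2]>150)&(h[...,1]<60)).astype(np.uint8)
    n,l,st,ce=cv2.connectedComponentsWithStats(w)
    for i in range(1,n):
        if 15<st[i][4]<1500:
            p=np.argwhere(l==i)[:,::-1]
            r=np.float32([ray(c,*q,.14)[:2] for q in p]);vx,vy,mx,my=cv2.fitLine(r,cv2.DIST_L2,0,.01,.01).ravel()
            print(nm,st[i],ce[i],mx,my,np.degrees(np.arctan2(vy,vx)),np.ptp((r-r.mean(0))@[vx,vy]))
g=bot.capture("scene")["frame"][130:280,210:450,::-1];cv2.imwrite("pics/s3.png",cv2.resize(g,None,fx=3.3,fy=3.3))
E
```

```text
8.975 [ 0.45772133 -0.07482222  0.25796358] [-0.37499935  0.06579417  0.17081366] 0.0848260287601024
wrist [ 15   0  14  35 150] [21.39333333 16.82      ] 0.56350124 0.15956242 8.564811 0.02206339
wrist [346   0   4  32 125] [347.536  15.848] 0.59744 -0.07805958 9.304466 0.020065844
wrist [118 208  24  31 367] [130.71662125 222.72752044] 0.40813193 0.088277325 27.039995 0.030853905
top [221  27  12  14  23] [226.69565217  32.91304348] 0.895123 0.18410335 32.021973 0.029764459
top [220  33   7   8  18] [222.44444444  36.22222222] 0.8889973 0.19174123 30.125809 0.015245796
top [211  38   9  12  25] [214.8   43.68] 0.8752035 0.20543456 1.0348955 0.020405296
top [222  42   9   6  18] [226.5         44.55555556] 0.8733721 0.18436429 -64.4349 0.01692184
top [231  42  16  24  70] [237.45714286  56.2       ] 0.85153943 0.16459414 21.225983 0.048530813
top [183  49  15   4  18] [189.94444444  51.        ] 0.86199933 0.24999614 -84.13941 0.025150396
top [166  53  17  14  52] [173.36538462  59.94230769] 0.84570664 0.27951714 -55.947292 0.029201355
top [188  56   6  11  21] [190.38095238  60.619
[... 3580 characters left out ...]
1] 0.70206535 0.26650748 -53.649815 0.01896011
top [153 162   6   7  16] [155.8125 165.375 ] 0.6548057 0.30766264 21.681288 0.0119825695
top [371 179   6  23  46] [373.47826087 189.82608696] 0.6067501 -0.07491602 7.654805 0.039466158
top [236 200   5  24  50] [238.  211.5] 0.5716683 0.16309294 8.717765 0.040939935
top [362 200  23  16 210] [372.66190476 208.5       ] 0.57384694 -0.07271594 -78.6725 0.038599066
top [235 216  28  20 244] [247.50819672 228.66803279] 0.5414913 0.14648616 -75.66155 0.04705192
top [529 299  12   3  17] [534.88235294 300.29411765] 0.41116777 -0.35003662 87.40799 0.0191275
top [270 302  12  15  29] [277.27586207 308.03448276] 0.4047193 0.095399775 35.16173 0.0293588
```

View pics/s3.png

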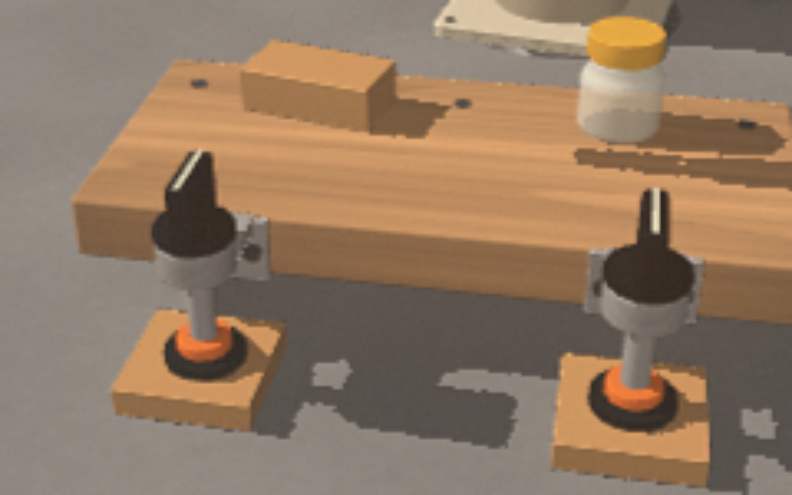

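View pics/top3.png

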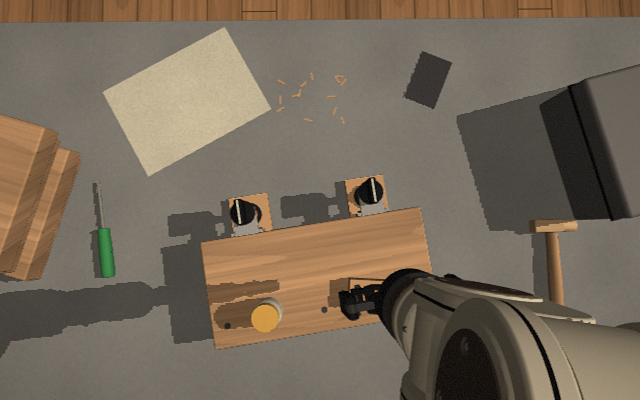

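The top view now shows both bars square to the edge: the raised knob at px (373,190) at 7.7° and the set one at px (238,212) at 8.7°. In the scene view both pads rest on their packers, equally far down. The gripper is clear of everything, so I am handing in.

```bash
python3 -c "
from station import bot
print(bot.close_job())"
```

```text
the job is handed in; nothing more can be done
None
```

I gripped the raised foot's knob (the one on the right in the top view), turned it about 78° clockwise, released it and backed the arm away. I handed the job in at about 9 s of the 32 s allowed; no verdict was reported.

- **Raised foot:** its bar now lies at 7.7° in the top view, against about 8° for square to the edge. That puts the knob at roughly 1.8 rad. In the scene view its pad sits on the packer, looking the same as the set foot's pad.
- **Set foot:** I never touched it. Its bar read 8.1° before and 8.7° after, which is within measuring noise.
- **Forces and clearance:** the wrist force readings stayed under about 7 N. With the arm backed off they were near zero, and the gripper is clear of everything.
- **Checks that disagreed slightly:** the top and wrist views placed the knob's axis about 2 mm apart, which is within the calibration. The last wrist view cut off both bars, reading 8.6° for the set foot and 9.3° for the raised one, so it only roughly confirms the angles. I could not read the pad's squash directly; I inferred it from the bar's angle and the pictures.

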